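# Shut the key compartment, space its wide joint and hold the cover flush

## Task

The keys are in: shut the hinged dark glass cover of the key compartment, then slide the upright white plastic spacer down into the joint beside the cover that is wide enough for it, until it stands on the bottom alongside the cover without sticking out past its ends, and let go of it. Then press the shut cover down on its springy seal until its top is flush with the glass tiles on either side, and finish while still holding it pressed there with the gripper, leaving the other things where they are.

Things in the scene. Friction and masses are not known exactly. Their poses are not given: they have to be found in the camera images.
- base: Fixed steel base of the key compartment, 130 x 234 x 12 mm; origin at the centre of its underside, x to the hinge side (away from the robot), y along its length. Cover over y -60 to 60 mm, a tile either side (tops 30 mm above the ledge). Between each tile and the cover a joint runs along x, open above, bottom 12 mm above the ledge; the wide one's middle is at y = +69 or -69 mm (varies).
- broad_tile: Fixed side tile, dark grey glass on steel, 120 (x) x 50 (y) x 18 mm, on the base at y = +92 or -92 mm; origin at the centre of its underside, axes parallel to the base's. The joint between it and the cover is 7 mm wide, too narrow for the spacer.
- slim_tile: Fixed side tile, dark grey glass on steel, 120 (x) x 28 (y) x 18 mm, on the base opposite the broad tile, at y = -92 or +92 mm; origin at the centre of its underside, axes parallel to the base's. The joint between it and the cover is 18 mm wide and takes the spacer.
- cover: Hinged dark glass cover 110 (x) x 120 (y) x 8 mm, 250 g. Origin at the middle of the hinge edge, level with its top face (base x = +55); the plate reaches 110 mm to its own -x. Tilt of its z = opening angle: 0.5 to 0.95 rad at the start, 0 shut. Its edge nearest the robot is raised; hinge friction (0.2 N m) keeps any angle. A few N on the top face near the free edge shuts it.
- seat (a joint): Height of cover and hinge above flush, m: 0.006 unpressed (shut cover's top 36 mm above the ledge), 0 fully down (top 30 mm above the ledge, flush with the tiles; firm stop). The springy seal needs about 4 N at the cover's middle to start moving and 8 N to be fully down; it raises the cover again when let go.
- spacer: White plastic spacer, an upright rectangular block 50 (x) x 14 (y) x 54 mm tall with rounded edges, 40 g, standing loose on the ledge to the left or right of the compartment; origin at the centre of its underside. Both ways round are the same. In the joint its 50 mm length lies along the joint and 36 mm of it stands above the flush level.
- key_dish: Bystander: round stainless steel key dish, 100 mm across, 25 mm high, empty, on the other side of the compartment from the spacer; origin at the centre of its underside.
- door_stop: Bystander: white plastic door stop, a flat wedge 110 x 42 x 27 mm, between the robot and the compartment; origin at the centre of its underside.
- polish_tin: Bystander: round lidded tin of polish, 78 mm across, 27 mm high, between the robot and the compartment; origin at the centre of its underside.
- glasses_case: Bystander: shut black plastic sunglasses case, 70 x 165 x 55 mm, beyond the compartment; origin at the centre of its underside.
- clamp_horn: Bystander: spring clamp gripping a wooden shoehorn about 360 mm long, lying beyond the compartment; origin under the clamp's jaws.
- care_spray: Bystander: upright bottle, 48 mm across, 150 mm tall, far left; origin at the centre of its underside.
- shoe_brush: Bystander: wooden shoe brush, 160 x 50 x 40 mm, far right; origin at the centre of its underside.

How it is judged:
By the outcome, as a careful person would: the job done as asked, in the order asked, and still so for the second after the job is handed in, while the arm keeps its last pose, push and grip.
It also fails if it takes over 64 s, if anything falls off the work surface, if the arm or the gripper's body presses on something with over 40 N, if the wrist force passes 120 N, or if a joint passes its speed limit or range.

## Robot

A 6-joint arm with a two-finger parallel gripper is mounted at the origin on the work surface. World frame = base frame: x ahead of the robot, y to its left, z up, the work surface at z = 0. Lengths are in mm, angles in rad, forces in N, time in s.
With the tool pointing down it reaches from about 375 to 750 mm from the base axis. Payload 9 kg.
Tool frame: the origin (TCP) lies midway between the tips of the shut fingers; the grasp point (between the pads) lies ctrl.grip_depth behind it (ctrl.grip_depth is the distance from the TCP to the grasp point, in mm); z points along the fingers, y is the line along which they close (so a half turn about z gives the same grasp; the last joint's range is limited). The gripper opens to 85 mm and grips with 20 to 120 N. Pads are 22 mm wide; open, the fingers measure 114 mm over their backs; the gripper's body (76 mm by 85 mm) begins 54 mm behind the grasp point. The pads swing forward as they close: fully open they stand 13 mm farther back than shut.
Start: joints at [-1.324, 0.104, 0.097, 1.564, 0, 1.353], TCP at [268.961, -536.374, 231.331] pointing down, gripper open.
Joint ranges: [-2.99, 2.99], [-0.84, 1.86], [-1.1, 1.16], [-1.84, 2.11], [-1.51, 1.56], [-3.14, 3.14]. Speed limits (rad/s): [2.22, 2.22, 2.57, 3.14, 3.14, 3.14].

## Interface

Orientations are given as a unit quaternion [x, y, z, w].
In Python, from plant import ctrl gives the robot as it stands. The module is installed in compiled form; this text tells all that it offers.
- The arm moves only by the tool apply_moves, never from a script. Its argument "deltas" is one flat list of numbers, 7 for each row, row after row: the turn, a rotation vector about the tool's x, y, z in degrees, then the shift along the tool's x, y, z in cm, then the opening in per cent of the stroke, from 0 (shut) to 100 (fully open). A call has 1 to 10 rows; each row shifts and turns the commanded pose from where the row before left it, along the tool's axes as they then stand; what a row does not reach is not made up. A row lasts 1/8 s, in which the tool goes at most 62.5 mm and 10.7 degrees, less where a joint would pass 70% of its speed; a pose out of reach is approached as far as the arm can. A call is refused whole if a number of a shift passes 6.25 or a number of a turn 10.7, either way. A call with a gripper value outside its range is refused whole. The fingers move at their own pace and stop on an object; the grip force is fixed at half the most. Time passes only in rows, so rows that do not move let the fingers close. It gives the time, the measured TCP pose, the force, the opening and the grip force at its end, in the units of the state.
- ctrl.state(): the state, without advancing time (a new reading comes with each control period).
- ctrl.snapshot(name): name is "scene" or "side" or "wrist"; returns a dict with "frame" (480x640x3 uint8, blue, green, red), "camera_matrix" (3x3 intrinsics, pixels), "camera_from_world" (4x4, takes a point from world to camera coordinates); the wrist camera has in their place "mount" (4x4, takes a point from camera to tool coordinates, whose origin is the TCP and whose axes are the flange's). Camera axes: x right, y up, looking along -z (the intrinsics and any distortion apply to the point x, -y, -z); pixel columns grow to the right and rows downward; lengths in mm; the calibration is good to about 2 mm. A picture is of the moment at which its call begins: read the wrist's pose just before it. There is no depth.
- ctrl.finish_job(): hands the job in; it is judged then, once.
The state is a dict: "t": time; "q": joint angles; "dq": joint speeds; "joint_efforts": joint torques, N m; "tcp_pos": TCP position; "tcp_rot": TCP orientation; "contact_force": force on the tool from outside, world axes, zero at the start; "moment": the same for the moment, N m; "grip_width": opening from 0.0 (shut) to 1.0 (fully open); "finger_force": force on a finger pad.
Only numpy, scipy, OpenCV 4.12 (cv2) and the standard library are available. Lean on these libraries where they do the work, as an engineer would, in place of code of your own. Each camera call takes 0.05 s, during which the arm holds its last target. There are 200 camera calls.

## Working session

There is one attempt and no reset: what is moved stays moved. The work goes in short steps, Python scripts to look and compute and a tool call to move; the robot and the scene stay as the last step left them, time stands still between calls to the robot, and variables do not carry over. Pictures are saved under pics/ and viewed, at most 10 in all, crops included, and the job is handed in when it is done.

Besides the shell and the picture viewer there is one more tool, called after "Call:" by a JSON object that holds its "api" and its "payload". apply_moves: Moves the arm, as the interface text tells. Its arguments: {"type":"object","properties":{"deltas":{"type":"array","items":{"type":"number"}}},"required":["deltas"]}

```bash
mkdir -p pics; python3 - <<'E'
from plant import ctrl
import cv2,numpy as np,pickle
d={}
for n in("scene","side"):
    s=ctrl.snapshot(n); cv2.imwrite(f"pics/{n}0.png",s["frame"]); d[n]=s
    print(n,s["camera_matrix"],np.round(s["camera_from_world"],3),[k for k in s])
pickle.dump(d,open("s0.pkl","wb"))
print(ctrl.state(),ctrl.grip_depth)
E
```

```text
scene [[498.32713958   0.         316.8390489 ]
 [  0.         498.32713958 232.63596591]
 [  0.           0.           1.        ]] [[ 3.950000e-01  9.180000e-01  1.600000e-02 -2.187980e+02]
 [-7.110000e-01  2.950000e-01  6.390000e-01  3.867320e+02]
 [ 5.820000e-01 -2.640000e-01  7.690000e-01 -1.699983e+03]
 [ 0.000000e+00  0.000000e+00  0.000000e+00  1.000000e+00]] ['frame', 'camera_matrix', 'camera_from_world']
side [[468.9765483    0.         320.0439592 ]
 [  0.         468.9765483  237.26653868]
 [  0.           0.           1.        ]] [[-9.950000e-01 -9.800000e-02 -5.000000e-03  5.773360e+02]
 [ 6.400000e-02 -6.840000e-01  7.260000e-01 -9.060000e+01]
 [-7.500000e-02  7.220000e-01  6.870000e-01 -1.136252e+03]
 [ 0.000000e+00  0.000000e+00  0.000000e+00  1.000000e+00]] ['frame', 'camera_matrix', 'camera_from_world']
{'t': 0.1, 'q': array([-1.32371403e+00,  1.04688155e-01,  9.65847679e-02,  1.56387555e+00,
       -9.35356643e-06,  1.35310355e+00]), 'dq': array([ 0.00082193, -0.00234774,  0.00201913,  0.00015336, -0.00142633,
        0.00092876]), 'joint_efforts': array([ 5.61556648e-03, -5.58206534e+01,  5.04720926e+01,  1.31487788e-02,
       -3.32669606e-04,  2.65490780e-05]), 'tcp_pos': array([ 268.87351876, -536.07366256,  230.59239702]), 'tcp_rot': array([ 9.73119145e-01,  2.30301499e-01, -1.33650536e-05, -5.91172587e-04]), 'contact_force': array([ 0.88420445, -0.33039928,  0.22995035]), 'moment': array([-0.01062959,  0.02844728,  0.02122089]), 'finger_force': 0.0, 'grip_width': 1.0000820715089476} 18.700000000000003
```

View pics/scene0.png

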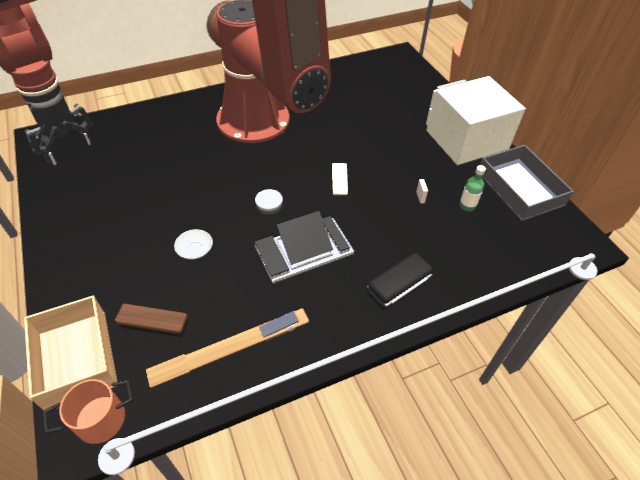

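View pics/side0.png

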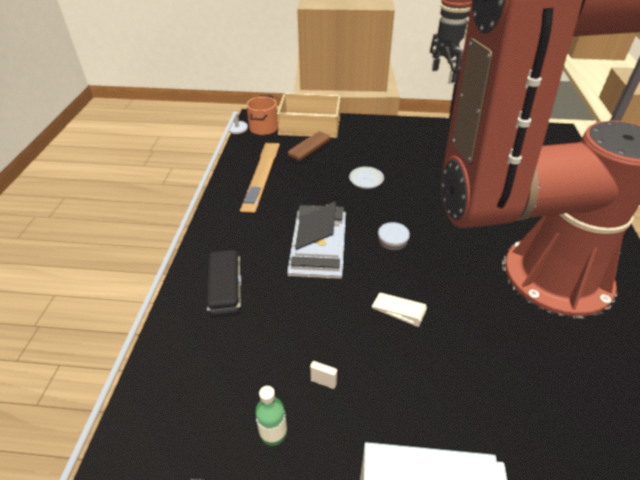

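Scene view: compartment at about (303,245), with the broad tile on the left (271,256) and the slim tile on the right (336,235). The spacer is at (422,191), the dish at (193,244), the tin at (269,200) and the door stop at (340,178). In the side view the spacer is at (323,374). Next I'll zoom in on the compartment and spacer in both views.

```bash
python3 - <<'E'
import cv2,pickle,numpy as np
d=pickle.load(open("s0.pkl","rb"))
a=d["scene"]["frame"][200:290,245:365]; b=d["scene"]["frame"][170:210,405:445]
c=d["side"]["frame"][195:285,280:360]; e=d["side"]["frame"][355:395,300:345]
r=lambda i,w,h:cv2.resize(i,(w,h),interpolation=cv2.INTER_CUBIC)
out=np.zeros((600,800,3),np.uint8)
out[:360,:480]=r(a,480,360); out[:360,480:800]=r(c,320,360)
out[360:600,:240]=r(b,240,240); out[360:600,480:750]=r(e,270,240)
cv2.imwrite("pics/z1.png",np.clip(out.astype(float)*1.5+20,0,255).astype(np.uint8))
E
```

```text
(no output)
```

View pics/z1.png

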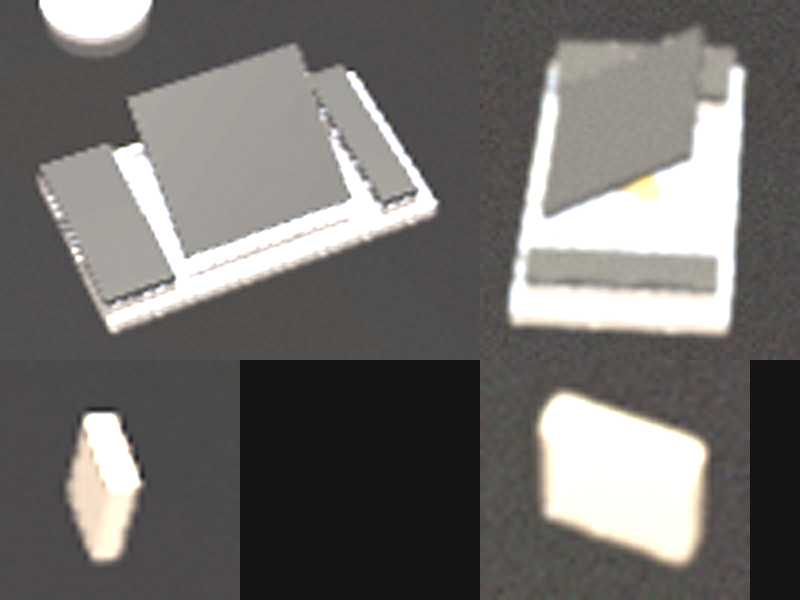

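The zoom shows the broad tile on the -y side and the slim tile, with the wide joint, on the +y side. The cover is hinged at the far side and the spacer is upright with its thin axis roughly along y. I'll fit poses from these corners.

```bash
cat > fit.py <<'E'
import numpy as np,pickle
from scipy.optimize import least_squares
def proj(s,P):
    P=np.atleast_2d(P); T=s["camera_from_world"]; K=s["camera_matrix"]
    c=P@T[:3,:3].T+T[:3,3]; v=np.c_[c[:,0],-c[:,1],-c[:,2]]@K.T
    return v[:,:2]/v[:,2:]
def place(P,x,y,a):
    P=np.atleast_2d(np.array(P,float)); R=np.array([[np.cos(a),-np.sin(a),0],[np.sin(a),np.cos(a),0],[0,0,1]])
    return P@R.T+[x,y,0]
def cov(th): # x0 hinge 55, z 36
    f=55-110*np.cos(th); z=36+110*np.sin(th)
    return [[f,-60,z],[f,60,z],[55,60,36],[55,-60,36]]
E
python3 - <<'E'
from fit import *
d=pickle.load(open("s0.pkl","rb"))
px=lambda l,sc,o:(np.array(l,float)+.5)/sc-.5+o
sc=px([(40,170),(110,147),(108,303),(177,278),(348,67),(415,192),(113,330),(435,212)],4,[245,200])
scm=[[-60,-117,30],[-60,-67,30],[60,-117,30],[60,-67,30],[-60,106,30],[60,106,30],[65,-117,0],[65,117,0]]
sd=px(np.array([(527,249),(718,254),(527,284),(716,290),(510,325),(730,333)])-[480,0],4,[280,195])
sdm=[[60,78,30],[-60,78,30],[60,106,30],[-60,106,30],[65,117,0],[-65,117,0]]
cs=px([(130,98),(297,45),(352,202),(187,258)],4,[245,200]); cd=px(np.array([(700,27),(690,158),(545,213),(558,88)])-[480,0],4,[280,195])
def f(p,w=0):
    g=p[:3]
    r=[proj(d["scene"],place(scm,*g))-sc,proj(d["side"],place(sdm,*g))-sd,proj(d["scene"],place(cov(p[3]),*g))-cs,proj(d["side"],place(cov(p[3]),*g))-cd]
    return np.vstack(r).ravel()
r=least_squares(f,[560,-50,0,.7],loss="soft_l1"); print("base",r.x,np.round(f(r.x).reshape(-1,2),1).tolist())
# spacer, rounded corners ~2mm
ss=px(np.array([(85,413),(118,411),(140,487),(108,493),(92,558),(118,561)])-[0,360],6,[405,170])
sm=[[-24,-6,54],[-24,6,54],[24,6,54],[24,-6,54],[24,-6,0],[24,6,0]]
es=px(np.array([(550,400),(707,445),(543,518),(690,562)])-[480,360],6,[300,355])
em=[[24,6,53],[-24,6,53],[24,6,0],[-24,6,0]]
g=lambda p:np.vstack([proj(d["scene"],place(sm,*p))-ss,proj(d["side"],place(em,*p))-es]).ravel()
r=least_squares(g,[500,230,0],loss="soft_l1"); print("sp",r.x,np.round(g(r.x).reshape(-1,2),1).tolist())
E
```

```text
base [ 5.89871969e+02 -5.29240314e+01  2.45543378e-02  5.58045092e-01] [[-0.1, -0.7], [0.0, -0.9], [-0.5, 0.1], [0.6, -0.3], [-1.3, -0.4], [1.7, -0.6], [-0.4, 1.5], [0.4, 1.4], [-0.1, -1.0], [1.3, 0.2], [-1.5, -1.4], [1.3, -0.3], [0.8, 0.1], [-0.6, 0.9], [-0.6, 0.6], [0.1, -0.2], [1.0, -0.2], [-0.2, 1.0], [0.2, 0.1], [0.1, -0.6], [-1.8, 1.2], [0.1, 0.5]]
sp [ 5.38694889e+02  3.37446649e+02 -2.49633828e-01] [[-0.3, 0.7], [-1.9, 0.7], [-0.7, -0.3], [0.6, -0.9], [-0.0, 1.3], [-0.4, 0.3], [0.0, 4.9], [-2.4, 5.1], [1.7, -0.4], [-0.0, -0.3]]
```

Call:
{"api": "apply_moves", "payload": {"deltas": [0, 0, 10.5, 0, 0, 0, 0, 0, 0, 10.5, 0, 0, 0, 0, 0, 0, 4.2, 0, 0, 0, 0, 0, 0, 0, 3, -5, 0, 0, 0, 0, 0, 3, -5, 0, 0, 0, 0, 0, 3, -5, 0, 0, 0, 0, 0, 3, -5, 0, 0, 0, 0, 0, 3, -5, 0, 0, 0, 0, 0, 3, -5, 0, 0, 0, 0, 0, 3, -5, 0, 0]}}

```text
t: 1.35
tcp_pos: [470.7, -179.4, 231.1]
tcp_rot: [1.0, 0.012, -0.0, 0.0]
contact_force: [0.4, -1.2, 0.1]
grip_width: -0.003
finger_force: 0.0
```

Call:
{"api": "apply_moves", "payload": {"deltas": [0, 0, 0, 2, -5, 0, 0, 0, 0, 0, 2, -5, 0, 0, 0, 0, 0, 0, 0, 0, 0, 0, 0, 0, 0, 0, 0, 0]}}

```text
t: 1.85
tcp_pos: [507.5, -80.4, 231.0]
tcp_rot: [1.0, 0.013, -0.0, 0.0]
contact_force: [-0.2, 0.2, 0.0]
grip_width: -0.001
finger_force: 0.0
```

```bash
cat >> fit.py <<'E'
from scipy.spatial.transform import Rotation as R_
def wsnap(ctrl,name):
    import cv2
    st=ctrl.state(); s=ctrl.snapshot("wrist"); T=np.eye(4); T[:3,:3]=R_.from_quat(st["tcp_rot"]).as_matrix(); T[:3,3]=st["tcp_pos"]
    s["camera_from_world"]=np.linalg.inv(T@s["mount"]); cv2.imwrite(f"pics/{name}.png",s["frame"]); pickle.dump(s,open(name+".pkl","wb"))
    return st,s
def need(st,target,yaw):
    "turn about tool z (deg), then shift in tool axes (cm)"
    R=R_.from_quat(st["tcp_rot"]); x=R.as_matrix()[:,0]; cur=np.degrees(np.arctan2(x[1],x[0]))
    Rt=R*R_.from_euler("z",cur-yaw,degrees=True)
    return round(cur-yaw,2),np.round(Rt.inv().apply(np.array(target)-st["tcp_pos"])/10,2), "tilt",np.round(np.degrees((Rt.inv()*R_.from_euler("zx",[yaw,180],degrees=True)).as_rotvec()),2)
E
python3 - <<'E'
from fit import *
from plant import ctrl
st,s=wsnap(ctrl,"w1")
print({k:np.round(st[k],3) for k in("t","tcp_pos","q","grip_width","contact_force")},s["mount"].round(3),need(st,[560,-54,120],1.4))
d=pickle.load(open("s0.pkl","rb"))
px=lambda l,sc,o:(np.array(l,float)+.5)/sc-.5+o
ss=px(np.array([(85,413),(118,411),(140,487),(108,493),(92,558),(118,561)])-[0,360],6,[405,170])
sm=[[-24,-6,54],[-24,6,54],[24,6,54],[24,-6,54],[24,-6,0],[24,6,0]]
es=px(np.array([(555,395),(707,443),(543,518),(690,562)])-[480,360],6,[300,355])
em=[[24,-6,54],[-24,-6,54],[24,6,0],[-24,6,0]]
g=lambda p:np.vstack([proj(d["scene"],place(sm,*p))-ss,proj(d["side"],place(em,*p))-es]).ravel()
r=least_squares(g,[500,230,0],loss="soft_l1"); print("sp",r.x,np.round(g(r.x).reshape(-1,2),1).tolist())
b=[590,-53,.0246]
for n,P in {"sp":place([0,0,54],*r.x[:3]),"wide":place([[-60,60,30],[60,60,30],[-60,78,30],[60,78,30]],*b),"cov":place(cov(.558),*b)}.items(): print(n,proj(s,P).round())
E
```

```text
{'t': np.float64(1.85), 'tcp_pos': array([507.478, -80.362, 231.001]), 'q': array([-0.412, -0.159, -0.162,  1.568, -0.   ,  2.704]), 'grip_width': np.float64(-0.001), 'contact_force': array([-0.188,  0.239,  0.021])} [[ 2.00000e-03  9.56000e-01  2.92000e-01  7.48320e+01]
 [ 1.00000e+00 -2.00000e-03  0.00000e+00  2.89000e-01]
 [ 1.00000e-03  2.92000e-01 -9.56000e-01 -1.42296e+02]
 [ 0.00000e+00  0.00000e+00  0.00000e+00  1.00000e+00]] (np.float64(0.07), array([ 5.32, -2.51, 11.1 ]), 'tilt', array([0.01, 0.03, 2.8 ]))
sp [ 5.39323901e+02  3.38214992e+02 -2.57709431e-01] [[0.1, 0.8], [-1.4, 0.8], [-0.4, -0.2], [0.9, -0.8], [0.2, 1.3], [-0.1, 0.4], [1.1, 0.6], [-0.7, 0.2], [1.3, -0.2], [-0.4, 0.1]]
sp [[-137.  174.]]
wide [[235. 192.]
 [225.  58.]
 [217. 192.]
 [205.  58.]]
cov [[364. 177.]
 [214. 177.]
 [224.  62.]
 [360.  63.]]
```

View pics/w1.png

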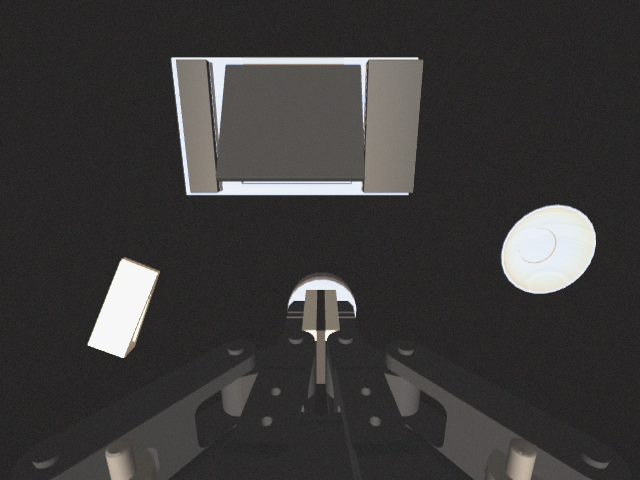

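The wrist view shows the compartment clear, with the wide joint at column ~213, rows 62–190. The prediction was within a few pixels. I'll close the cover now.

Call:
{"api": "apply_moves", "payload": {"deltas": [0, 0, 0, 3.2, -1.3, 0, 0, 0, 0, 0, 3.1, -1.3, 3, 0, 0, 0, 0, 0, 0, 5, 0, 0, 0, 0, 0, 0, 5, 0, 0, 0, 0, 0, 0, 1.5, 0, 0, 0, 0, 0, 0, 1, 0, 0, 0, 0, 0, 0, 1, 0, 0, 0, 0, 0, 0, 1, 0, 0, 0, 0, 0, 0, 0, 0]}}

```text
t: 3.02
tcp_pos: [569.8, -52.6, 55.9]
tcp_rot: [1.0, 0.013, -0.0, -0.0]
contact_force: [-0.5, 1.1, 0.7]
grip_width: 0.004
finger_force: 0.0
```

Call:
{"api": "apply_moves", "payload": {"deltas": [0, 0, 0, 0, 0, 0.8, 0, 0, 0, 0, 0, 0, 0.6, 0, 0, 0, 0, 0, 0, 0.4, 0, 0, 0, 0, 0, 0, 0, 0]}}

```text
t: 3.52
tcp_pos: [569.7, -52.6, 37.8]
tcp_rot: [1.0, 0.012, -0.0, -0.0]
contact_force: [0.0, 0.2, 0.9]
grip_width: 0.001
finger_force: 0.0
```

Call:
{"api": "apply_moves", "payload": {"deltas": [0, 0, 0, 0, 0, 0.2, 0, 0, 0, 0, 0, 0, 0.2, 0, 0, 0, 0, 0, 0, 0, 0, 0, 0, 0, 0, 0, 0, 0]}}

```text
t: 4.03
tcp_pos: [570.1, -52.8, 34.6]
tcp_rot: [1.0, 0.012, 0.0, 0.0]
contact_force: [-1.4, -0.0, 3.8]
grip_width: 0.0
finger_force: 2.0
```

Call:
{"api": "apply_moves", "payload": {"deltas": [0, 0, 0, 0, 0, -3, 0, 0, 0, 0, 0, 0, -6, 0, 0, 0, 0, 0, 0, -6, 0, 0, 0, 0, -2.1, -4.9, -2, 0, 0, 0, 0, -2.1, -4.9, -2, 0, 0, 0, 0, -2.1, -4.9, 0, 0, 0, 0, 0, -2.1, -4.9, 0, 0, 0, 0, 0, 0, 0, 0, 0, 0, 0, 0, 0, 0, 0, 0, 0, 0, 0, 0, 0, 0, 0]}}

```text
t: 5.28
tcp_pos: [481.6, 140.2, 224.0]
tcp_rot: [1.0, 0.011, -0.0, 0.0]
contact_force: [-0.0, -0.2, -0.2]
grip_width: -0.0
finger_force: 0.0
```

```bash
python3 - <<'E'
from fit import *
from plant import ctrl
st,s=wsnap(ctrl,"w2"); print(st["tcp_pos"],st["q"])
b=[590,-53,.0246]
for n,P in {"sp":place([[25,7,54],[25,-7,54],[-25,-7,54],[-25,7,54]],539.3,338.2,-.258),"slim":place([[-60,78,30],[60,78,30],[60,106,30],[-60,106,30]],*b),"cov":place(cov(0),*b),"broad":place([[-60,-117,30],[60,-117,30],[60,-67,30],[-60,-67,30]],*b)}.items(): print(n,proj(s,P).round().tolist())
E
```

```text
[481.55115444 140.18091076 224.03741538] [ 2.20662769e-02 -1.98124270e-01 -2.09505349e-01  1.55964717e+00
 -2.58473836e-04  3.14080582e+00]
sp [[91.0, 121.0], [107.0, 126.0], [101.0, 182.0], [86.0, 178.0]]
slim [[443.0, 172.0], [457.0, 30.0], [425.0, 30.0], [414.0, 172.0]]
cov [[593.0, 167.0], [465.0, 167.0], [481.0, 34.0], [623.0, 34.0]]
broad [[646.0, 172.0], [685.0, 29.0], [627.0, 29.0], [594.0, 172.0]]
```

View pics/w2.png

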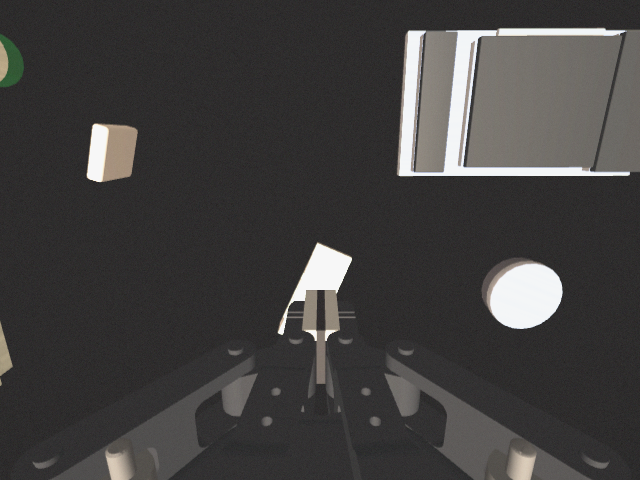

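The wrist view shows the cover shut (tiles about level with it). The wide joint is at columns ~445–465 and the spacer top is at (97,152), within 2–3 px of prediction. I'll refine the base sideways position from pixel profiles in w1 and w2. Joint 6 is at its limit, so I'll grasp with a half turn.

```bash
python3 - <<'E'
from fit import *
import cv2
b=[590,-53,.0246]
for n,rows in(("w1",(90,130,170)),("w2",(60,100,150))):
    s=pickle.load(open(n+".pkl","rb")); g=cv2.cvtColor(s["frame"],6).astype(int)
    print(n,"tcp",proj(s,np.linalg.inv(s["camera_from_world"])[:3]@s["mount"].__class__(np.linalg.inv(s["mount"])[:,3]).reshape(4) if 0 else (np.linalg.inv(s["camera_from_world"])@np.linalg.inv(s["mount"])[:,3])[:3]).round(1))
    for r in rows:
        o=[]
        for y,z in((-117,30),(-67,30),(78,30),(106,30),(60,36)):
            q=proj(s,place([[-60,y,z],[60,y,z]],*b)); o.append(np.interp(r,[q[1,1],q[0,1]],[q[1,0],q[0,0]]).round(1))
        print(r,"pred broad out,in; slim in,out; cover",o)
        c0=160 if n=="w1" else 395
        print(c0,g[r-1:r+2,c0:c0+85].mean(0).astype(int).tolist())
E
```

```text
w1 tcp [[319.8 308.6]]
90 pred broad out,in; slim in,out; cover [np.float64(420.6), np.float64(366.0), np.float64(207.9), np.float64(177.3), np.float64(225.8)]
160 [37, 40, 36, 39, 41, 41, 37, 39, 38, 39, 41, 38, 38, 44, 108, 238, 237, 237, 235, 148, 120, 119, 121, 122, 121, 121, 123, 121, 123, 122, 123, 124, 125, 124, 125, 125, 125, 127, 127, 126, 126, 127, 129, 128, 130, 130, 130, 129, 108, 44, 51, 113, 107, 109, 145, 238, 237, 238, 238, 238, 238, 238, 236, 134, 84, 84, 84, 82, 83, 83, 83, 83, 83, 83, 83, 82, 83, 83, 84, 83, 84, 83, 83, 84, 84]
130 pred broad out,in; slim in,out; cover [np.float64(417.3), np.float64(364.5), np.float64(211.3), np.float64(181.7), np.float64(228.7)]
160 [40, 39, 38, 39, 38, 38, 39, 40, 40, 40, 40, 41, 38, 39, 39, 38, 37, 39, 62, 173, 237, 237, 235, 167, 123, 123, 122, 123, 123, 124, 124, 124, 125, 125, 125, 128, 126, 127, 127, 128, 127, 128, 128, 128, 130, 131, 131, 131, 131, 131, 132, 133, 69, 45, 83, 133, 104, 125, 229, 204, 83, 84, 83, 82, 84, 83, 82, 83, 83, 85, 83, 84, 84, 83, 84, 85, 83, 84, 82, 84, 84, 83, 82, 85, 82]
170 pred broad out,in; sli
[... 1482 characters left out ...]
36, 245, 245, 245, 245, 245, 245, 245, 245, 245, 245, 245, 245, 237, 148, 148, 156, 215, 243, 233, 51, 54, 61, 104, 120, 121, 121, 120, 119]
150 pred broad out,in; slim in,out; cover [np.float64(652.2), np.float64(599.1), np.float64(445.2), np.float64(415.5), np.float64(466.9)]
395 [46, 46, 53, 104, 149, 163, 245, 245, 245, 245, 245, 245, 245, 245, 245, 245, 240, 149, 151, 162, 52, 66, 125, 138, 138, 137, 138, 135, 137, 135, 133, 136, 133, 132, 133, 131, 132, 131, 129, 129, 128, 127, 127, 127, 127, 126, 123, 125, 124, 122, 141, 236, 245, 245, 245, 245, 245, 245, 245, 245, 245, 245, 245, 244, 181, 146, 153, 188, 244, 242, 67, 52, 58, 103, 121, 121, 122, 121, 120, 122, 122, 121, 121, 121, 121]
```

Call:
{"api": "apply_moves", "payload": {"deltas": [0, 0, -10.5, 0, 0, 0, 100, 0, 0, -10.5, 0, 0, 0, 100, 0, 0, -10.5, 0, 0, 0, 100, 0, 0, -10.5, 0, 0, 0, 100, 0, 0, -10.5, 0, 0, 0, 100, 0, 0, -10.5, 0, 0, 0, 100, 0, 0, -10.5, 0, 0, 0, 100, 0, 0, -10.5, 0, 0, 0, 100, 0, 0, -10.5, 0, 0, 0, 100, 0, 0, -10.5, 0, 0, 0, 100]}}

```text
t: 6.58
tcp_pos: [481.5, 140.2, 224.1]
tcp_rot: [0.597, 0.802, -0.0, -0.0]
contact_force: [0.1, 0.5, 0.1]
grip_width: 1.001
finger_force: 0.0
```

Call:
{"api": "apply_moves", "payload": {"deltas": [0, 0, -10.5, 0, 0, 0, 100, 0, 0, -10.5, 0, 0, 0, 100, 0, 0, -10.5, 0, 0, 0, 100, 0, 0, -10.5, 0, 0, 0, 100, 0, 0, -10.5, 0, 0, 0, 100, 0, 0, -6.3, 0, 0, 0, 100, 0, 0, 0, 0, 0, 0, 100]}}

```text
t: 7.45
tcp_pos: [481.4, 140.4, 224.1]
tcp_rot: [0.13, 0.992, -0.0, -0.0]
contact_force: [0.2, -0.2, -0.5]
grip_width: 1.001
finger_force: 0.0
```

```bash
python3 - <<'E'
from fit import *
from plant import ctrl
st=ctrl.state(); print(st["t"],st["tcp_pos"],st["q"],st["grip_width"],need(st,[539.3,338.2,85],165.2))
E
```

```text
7.45 [481.41494272 140.37797426 224.09934852] [ 2.23973358e-02 -1.98321577e-01 -2.09566473e-01  1.55982492e+00
 -1.27743538e-04  2.82620862e-01] 1.001407249269013 (np.float64(-0.11), array([-0.55, 20.61, 13.91]), 'tilt', array([-1.00e-02, -2.00e-02, -2.96e+01]))
```

Call:
{"api": "apply_moves", "payload": {"deltas": [0, 0, 0, -0.1, 5.2, 0, 100, 0, 0, 0, -0.1, 5.2, 0, 100, 0, 0, 0, -0.2, 5.2, 0, 100, 0, 0, 0, -0.1, 5.0, 2, 100, 0, 0, 0, 0, 0, 5, 100, 0, 0, 0, 0, 0, 5, 100, 0, 0, 0, 0, 0, 4, 100, 0, 0, 0, 0, 0, 3.5, 100, 0, 0, 0, 0, 0, 0, 100]}}

```text
t: 8.57
tcp_pos: [536.3, 337.7, 26.0]
tcp_rot: [0.13, 0.991, -0.001, -0.003]
contact_force: [-0.2, -0.9, -0.3]
grip_width: 0.997
finger_force: 0.0
```

```bash
python3 - <<'E'
from fit import *
from plant import ctrl
st,s=wsnap(ctrl,"w3")
print(st["t"],st["tcp_pos"],st["contact_force"],need(st,[539.3,338.2,28],165.2))
E
```

```text
8.575 [536.33022605 337.67742046  25.95353878] [-0.16145805 -0.94712863 -0.296257  ] (np.float64(-0.15), array([-0.27,  0.13, -0.21]), 'tilt', array([ -0.13,  -0.32, -29.6 ]))
```

View pics/w3.png

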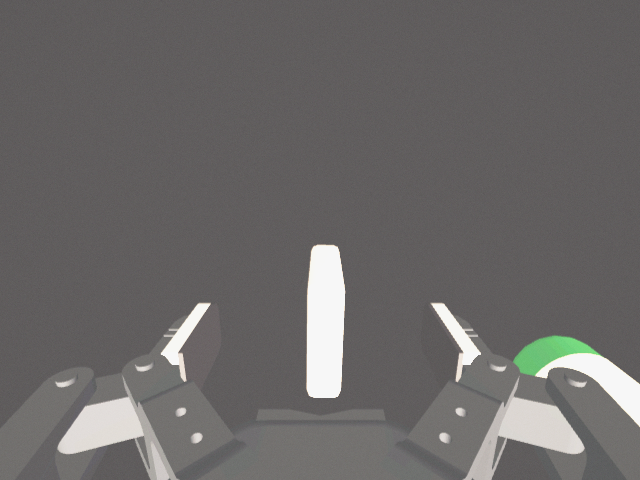

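The spacer is centered between the open pads at column 325, with nothing else between the fingers. The green bottle is to the right at (560,350) and clear. Closing now.

Call:
{"api": "apply_moves", "payload": {"deltas": [0, 0, 0, -0.25, 0.1, -0.2, 100, 0, 0, 0, 0, 0, 0, 10, 0, 0, 0, 0, 0, 0, 0, 0, 0, 0, 0, 0, 0, 0, 0, 0, 0, 0, 0, 0, 0, 0, 0, 0, 0, 0, 0, 0, 0, 0, 0, 0, 0, 0, 0, 0, 0, 0, 0, 0, 0, 0]}}

```text
t: 9.62
tcp_pos: [541.2, 339.4, 31.3]
tcp_rot: [0.129, 0.992, -0.0, 0.0]
contact_force: [-0.4, -0.0, 2.3]
grip_width: 0.152
finger_force: 58.6
```

Call:
{"api": "apply_moves", "payload": {"deltas": [0, 0, 0, 0, 0, -5, 0, 0, 0, 0, 0, 0, -6, 0, 0, 0, 0, 0, 0, 0, 0]}}

```text
t: 10.0
tcp_pos: [544.0, 340.5, 147.2]
tcp_rot: [0.128, 0.992, 0.002, 0.004]
contact_force: [0.1, -1.0, -0.9]
grip_width: 0.151
finger_force: 58.5
```

```bash
python3 - <<'E'
from fit import *
from plant import ctrl
st,s=wsnap(ctrl,"w4")
t=place([0,69,0],590,-53,.0246)[0]; t[2]=110
print(t,st["t"],st["tcp_pos"],st["contact_force"],st["grip_width"],st["q"],need(st,t,181.41))
E
```

```text
[588.30277119  15.97912303 110.        ] 10.0 [544.00928378 340.46968368 147.21504696] [ 0.0718199  -0.97598821 -0.94187775] 0.15106502304018607 [ 3.55939890e-01  2.19614722e-01  7.17369701e-02  1.41401391e+00
 -1.41434624e-04  6.13651808e-01] (np.float64(-16.18), array([ -3.6 , -32.56,   3.66]), 'tilt', array([0.17, 0.48, 2.82]))
```

View pics/w4.png

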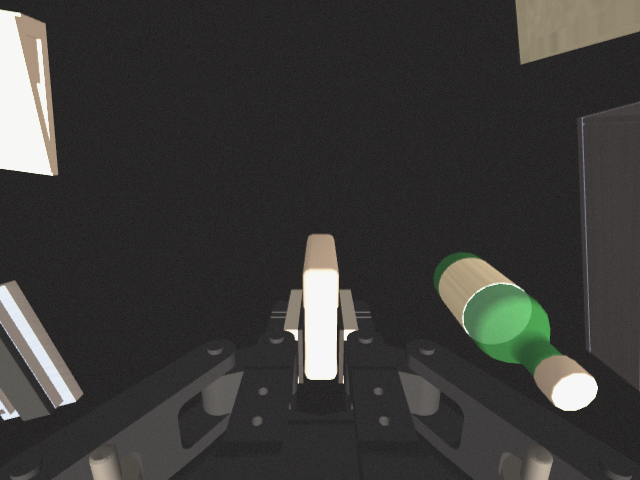

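Spacer held upright and centred at column 321. Moving it above the wide joint.

Call:
{"api": "apply_moves", "payload": {"deltas": [0, 0, -8.1, 0, 0, 0, 0, 0, 0, -8.1, 0, 0, 0, 0, 0, 0, 0, -0.6, -5.5, 0, 0, 0, 0, 0, -0.6, -5.5, 0, 0, 0, 0, 0, -0.6, -5.5, 0, 0, 0, 0, 0, -0.6, -5.5, 0, 0, 0, 0, 0, -0.6, -5.5, 0, 0, 0, 0, 0, -0.6, -5.0, 0, 0, 0, 0, 0, 0, 0, 3, 0, 0, 0, 0, 0, 0, 2.5, 0]}}

```text
t: 11.3
tcp_pos: [584.2, 14.6, 83.5]
tcp_rot: [-0.012, 1.0, 0.0, -0.001]
contact_force: [0.2, 0.1, -1.2]
grip_width: 0.152
finger_force: 58.7
```

Call:
{"api": "apply_moves", "payload": {"deltas": [0, 0, 0, 0, 0, 0, 0, 0, 0, 0, 0, 0, 0, 0, 0, 0, 0, 0, 0, 0, 0]}}

```text
t: 11.68
tcp_pos: [585.9, 15.4, 87.5]
tcp_rot: [-0.013, 1.0, -0.0, 0.001]
contact_force: [0.7, 0.4, -0.3]
grip_width: 0.147
finger_force: 58.7
```

```bash
python3 - <<'E'
from fit import *
from plant import ctrl
st,s=wsnap(ctrl,"w5")
t=place([0,69,0],590,-53,.0246)[0]; t[2]=85
print(st["t"],st["tcp_pos"],st["contact_force"],st["grip_width"],need(st,t,181.41))
for n,P in {"joint":place([[-60,78,30],[-60,60,30],[-20,78,30],[-20,60,30],[-55,60,36],[-20,60,36]],590,-53,.0246)}.items(): print(proj(s,P).round(1).tolist())
import cv2
g=cv2.cvtColor(s["frame"],6).astype(int)
for r in (60,90,120,150,180,210): print(r,g[r,270:370].tolist())
E
```

```text
11.675 [585.93013009  15.40472965  87.45996512] [ 0.71364713  0.42318289 -0.27878976] 0.1474413679940666 (np.float64(-359.96), array([-0.24,  0.05,  0.25]), 'tilt', array([-0.02,  0.1 ,  2.82]))
[[337.5, 168.3], [305.8, 168.2], [336.4, 236.0], [306.5, 236.0], [305.5, 178.3], [306.1, 238.8]]
60 [38, 41, 36, 34, 39, 38, 35, 38, 38, 35, 38, 40, 33, 41, 41, 37, 37, 36, 38, 37, 33, 31, 37, 34, 36, 39, 35, 37, 39, 32, 32, 37, 38, 42, 39, 41, 40, 37, 39, 41, 40, 40, 35, 38, 39, 40, 33, 42, 37, 42, 37, 42, 36, 33, 39, 35, 41, 38, 38, 38, 34, 34, 39, 40, 40, 38, 33, 36, 36, 37, 37, 37, 43, 38, 35, 38, 36, 37, 39, 41, 40, 37, 40, 41, 35, 39, 36, 40, 36, 37, 32, 37, 32, 34, 39, 43, 42, 35, 36, 40]
90 [37, 40, 37, 35, 39, 34, 37, 41, 38, 36, 42, 36, 37, 42, 38, 32, 41, 39, 39, 38, 35, 42, 40, 37, 37, 36, 38, 39, 31, 34, 37, 40, 32, 34, 43, 37, 39, 43, 41, 37, 40, 37, 41, 39, 38, 38, 40, 37, 39, 39, 39, 41, 43, 42, 40, 41, 38, 37, 38, 41, 39, 42, 41, 34, 35, 40, 35, 37, 34, 38, 40, 36, 35, 38, 40, 37, 38, 37, 35, 40, 37, 35, 40, 36, 37, 31, 36, 35, 39, 39, 34, 36, 39, 30, 38, 39, 46, 41, 42, 34]

[... 1113 characters left out ...]
 236, 236, 237, 237, 233, 88, 56, 110, 139, 137, 137, 138, 135, 137, 138, 136, 138, 136, 138, 134, 135, 136, 137, 138, 140, 135, 133, 136, 138, 134, 136, 138, 135, 135, 137, 136, 137, 134, 136, 136]
210 [127, 131, 124, 125, 126, 127, 125, 126, 125, 127, 124, 126, 129, 124, 126, 125, 126, 127, 128, 129, 127, 128, 131, 128, 129, 126, 128, 129, 126, 128, 128, 129, 129, 121, 82, 160, 234, 234, 234, 234, 234, 234, 234, 234, 234, 233, 233, 234, 234, 234, 233, 234, 235, 233, 233, 234, 234, 234, 234, 235, 234, 234, 233, 233, 210, 72, 79, 130, 129, 130, 130, 133, 133, 133, 132, 133, 130, 130, 130, 128, 130, 132, 130, 128, 131, 128, 131, 130, 127, 130, 129, 128, 128, 126, 126, 128, 127, 130, 129, 130]
```

View pics/w5.png

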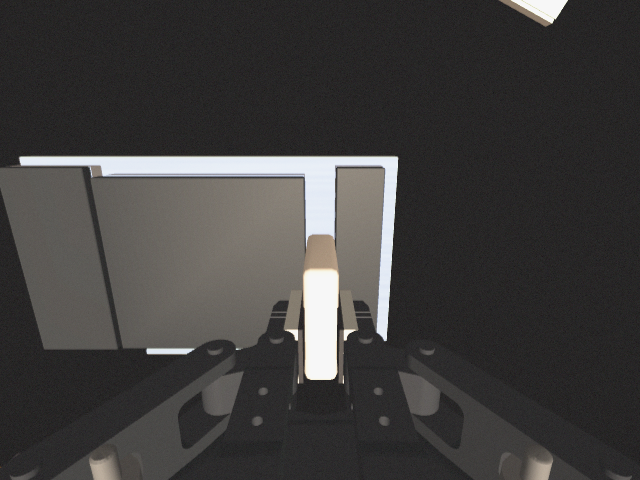

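The joint is centred at column ~320 directly under the spacer (321), so it is aligned to about 0.5 mm. The measured force is near zero. Descending slowly.

Call:
{"api": "apply_moves", "payload": {"deltas": [0, 0, 0, 0, 0, 1, 0, 0, 0, 0, 0, 0, 0.8, 0, 0, 0, 0, 0, 0, 0.6, 0, 0, 0, 0, 0, 0, 0.4, 0, 0, 0, 0, 0, 0, 0, 0, 0, 0, 0, 0, 0, 0, 0]}}

```text
t: 12.48
tcp_pos: [585.4, 15.3, 58.6]
tcp_rot: [-0.012, 1.0, -0.0, 0.0]
contact_force: [0.2, 0.0, -0.4]
grip_width: 0.15
finger_force: 58.7
```

Call:
{"api": "apply_moves", "payload": {"deltas": [0, 0, 0, 0, 0, 0.5, 0, 0, 0, 0, 0, 0, 0.4, 0, 0, 0, 0, 0, 0, 0, 0, 0, 0, 0, 0, 0, 0, 0]}}

```text
t: 12.98
tcp_pos: [585.2, 15.4, 49.3]
tcp_rot: [-0.012, 1.0, -0.0, -0.0]
contact_force: [0.5, 0.2, 0.5]
grip_width: 0.15
finger_force: 58.7
```

Call:
{"api": "apply_moves", "payload": {"deltas": [0, 0, 0, 0, 0, 0.3, 0, 0, 0, 0, 0, 0, 0.2, 0, 0, 0, 0, 0, 0, 0, 0, 0, 0, 0, 0, 0, 0, 0]}}

```text
t: 13.48
tcp_pos: [585.2, 15.4, 44.3]
tcp_rot: [-0.013, 1.0, -0.0, 0.0]
contact_force: [-0.2, 0.4, -0.8]
grip_width: 0.149
finger_force: 58.7
```

Call:
{"api": "apply_moves", "payload": {"deltas": [0, 0, 0, 0, 0, 0.1, 0, 0, 0, 0, 0, 0, 0, 0, 0, 0, 0, 0, 0, 0, 0]}}

```text
t: 13.85
tcp_pos: [585.3, 15.3, 43.3]
tcp_rot: [-0.012, 1.0, -0.0, 0.0]
contact_force: [0.9, -0.4, -0.0]
grip_width: 0.147
finger_force: 58.8
```

Call:
{"api": "apply_moves", "payload": {"deltas": [0, 0, 0, 0, 0, 0.1, 0, 0, 0, 0, 0, 0, 0.1, 0, 0, 0, 0, 0, 0, 0, 0, 0, 0, 0, 0, 0, 0, 0]}}

```text
t: 14.35
tcp_pos: [585.4, 15.3, 43.3]
tcp_rot: [-0.013, 1.0, -0.0, 0.0]
contact_force: [-7.0, 0.7, 17.4]
grip_width: 0.151
finger_force: 61.2
```

Call:
{"api": "apply_moves", "payload": {"deltas": [0, 0, 0, 0, 0, -0.15, 0, 0, 0, 0, 0, 0, 0, 0, 0, 0, 0, 0, 0, 0, 30, 0, 0, 0, 0, 0, 0, 50, 0, 0, 0, 0, 0, 0, 50, 0, 0, 0, 0, 0, 0, 50, 0, 0, 0, 0, 0, -2, 50, 0, 0, 0, 0, 0, -4, 50, 0, 0, 0, 0, 0, -5, 50, 0, 0, 0, 0, 0, 0, 50]}}

```text
t: 15.6
tcp_pos: [588.1, 14.9, 159.2]
tcp_rot: [-0.013, 1.0, -0.001, 0.004]
contact_force: [0.0, -0.4, -1.3]
grip_width: 0.502
finger_force: 0.0
```

```bash
python3 - <<'E'
from fit import *
from plant import ctrl
import cv2
st,s=wsnap(ctrl,"w6")
t=place([0,0,0],590,-53.3,.0246)[0]; t[2]=60
print(st["t"],st["tcp_pos"],st["contact_force"],st["grip_width"],need(st,t,181.41))
sd=ctrl.snapshot("side"); f=sd["frame"]; a=cv2.resize(f[190:290,275:365],(450,500),interpolation=cv2.INTER_CUBIC)
sc=ctrl.snapshot("scene")["frame"]; b=cv2.resize(sc[200:290,255:365],(350,286),interpolation=cv2.INTER_CUBIC)
c=cv2.resize(s["frame"],(350,262)); o=np.zeros((560,800,3),np.uint8); o[:500,:450]=a; o[:286,450:]=b; o[290:552,450:]=c
cv2.imwrite("pics/z6.png",o)
E
```

```text
15.6 [588.07132863  14.86025987 159.23175213] [ 0.04602969 -0.36345383 -1.32459738] 0.5019891489991916 (np.float64(-359.97), array([ 0.06, -6.8 ,  9.94]), 'tilt', array([-0.1 ,  0.5 ,  2.82]))
```

View pics/z6.png

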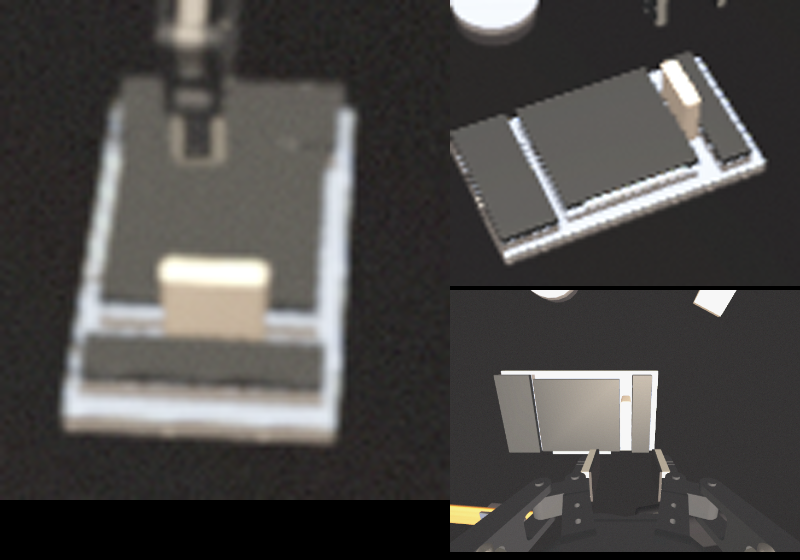

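The spacer stands in the wide joint between cover and slim tile, within the cover's ends and released. Next I press on the cover's middle with the shut gripper.

Call:
{"api": "apply_moves", "payload": {"deltas": [0, 0, 0, 0, -3.4, 0, 0, 0, 0, 0, 0, -3.4, 0, 0, 0, 0, 0, 0, 0, 4, 0, 0, 0, 0, 0, 0, 4, 0, 0, 0, 0, 0, 0, 2, 0, 0, 0, 0, 0, 0, 1, 0, 0, 0, 0, 0, 0, 0.7, 0, 0, 0, 0, 0, 0, 0.4, 0, 0, 0, 0, 0, 0, 0, 0]}}

```text
t: 16.88
tcp_pos: [587.6, -52.8, 32.9]
tcp_rot: [-0.013, 1.0, -0.0, 0.001]
contact_force: [-1.5, 0.3, 5.9]
grip_width: 0.0
finger_force: 2.6
```

Call:
{"api": "apply_moves", "payload": {"deltas": [0, 0, 0, 0, 0, 0, 0, 0, 0, 0, 0, 0, 0, 0]}}

```text
t: 17.12
tcp_pos: [587.6, -52.8, 33.1]
tcp_rot: [-0.013, 1.0, -0.0, 0.001]
contact_force: [-2.8, 1.1, 4.0]
grip_width: -0.003
finger_force: 2.6
```

Call:
{"api": "apply_moves", "payload": {"deltas": [0, 0, 0, 0, 0, 0.2, 0, 0, 0, 0, 0, 0, 0.2, 0, 0, 0, 0, 0, 0, 0, 0, 0, 0, 0, 0, 0, 0, 0]}}

```text
t: 17.62
tcp_pos: [587.6, -52.8, 29.3]
tcp_rot: [-0.013, 1.0, -0.0, 0.001]
contact_force: [-2.5, 1.0, 7.5]
grip_width: 0.004
finger_force: 3.6
```

Call:
{"api": "apply_moves", "payload": {"deltas": [0, 0, 0, 0, 0, 0.1, 0, 0, 0, 0, 0, 0, 0, 0, 0, 0, 0, 0, 0, 0, 0]}}

```text
t: 18.0
tcp_pos: [587.6, -52.8, 28.7]
tcp_rot: [-0.013, 1.0, -0.0, 0.001]
contact_force: [-4.6, 1.8, 10.5]
grip_width: 0.003
finger_force: 5.1
```

Call:
{"api": "apply_moves", "payload": {"deltas": [0, 0, 0, 0, 0, 0.1, 0, 0, 0, 0, 0, 0, 0, 0, 0, 0, 0, 0, 0, 0, 0]}}

```text
t: 18.38
tcp_pos: [587.7, -52.9, 28.2]
tcp_rot: [-0.013, 1.0, -0.0, 0.001]
contact_force: [-6.5, 0.9, 13.8]
grip_width: -0.001
finger_force: 7.1
```

Call:
{"api": "apply_moves", "payload": {"deltas": [0, 0, 0, 0, 0, 0.1, 0, 0, 0, 0, 0, 0, 0, 0, 0, 0, 0, 0, 0, 0, 0]}}

```text
t: 18.75
tcp_pos: [587.7, -52.9, 27.6]
tcp_rot: [-0.013, 1.0, -0.001, 0.001]
contact_force: [-7.9, 1.3, 18.6]
grip_width: 0.001
finger_force: 9.2
```

```bash
python3 - <<'E'
from fit import *
from plant import ctrl
import cv2
st,s=wsnap(ctrl,"w7")
print(st["t"],st["tcp_pos"],st["contact_force"])
sd=ctrl.snapshot("side"); a=cv2.resize(sd["frame"][190:290,275:365],(450,500),interpolation=cv2.INTER_CUBIC)
c=cv2.resize(s["frame"],(350,262)); sc=ctrl.snapshot("scene")["frame"]; b=cv2.resize(sc[200:290,255:365],(350,286),interpolation=cv2.INTER_CUBIC)
o=np.zeros((560,800,3),np.uint8); o[:500,:450]=a; o[:286,450:]=b; o[290:552,450:]=c
cv2.imwrite("pics/z7.png",o)
E
```

```text
18.75 [587.72185137 -52.89219843  27.62219108] [-7.92948999  1.31974488 18.60770226]
```

View pics/z7.png

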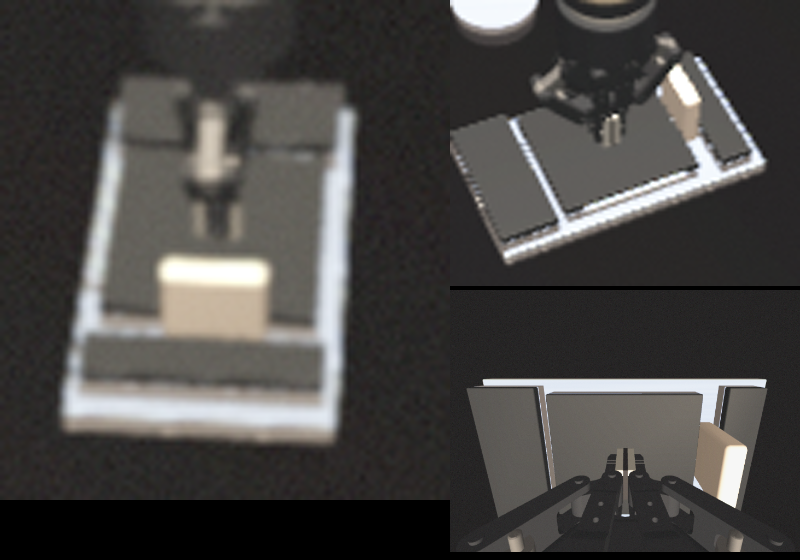

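```bash
python3 - <<'E'
from fit import *
import cv2
s=pickle.load(open("w7.pkl","rb")); g=cv2.cvtColor(s["frame"],6).astype(int)
b=[590,-53.3,.0246]
for z in(30,36): print(z,proj(s,place([[-55,-60,z],[-55,60,z],[-20,-60,z],[-20,60,z]],*b)).round(1).tolist())
print("tiles",proj(s,place([[-60,78,30],[-60,-67,30],[-20,78,30],[-20,-67,30]],*b)).round(1).tolist())
for c in (220,400): print(c,160,g[160:205,c].tolist())
for r in (200,240): print(r,"L160",g[r,150:190].tolist(),"R440",g[r,440:500].tolist())
E
```

```text
30 [[172.0, 192.6], [467.5, 193.3], [181.9, 272.9], [457.3, 273.5]]
36 [[165.6, 195.0], [473.7, 195.7], [176.4, 278.3], [462.7, 278.9]]
tiles [[513.8, 181.0], [153.0, 180.2], [498.6, 273.6], [165.9, 272.9]]
220 160 [38, 60, 99, 163, 230, 232, 234, 232, 233, 233, 228, 231, 232, 232, 232, 233, 232, 232, 231, 232, 233, 234, 234, 235, 236, 225, 144, 117, 123, 127, 47, 64, 81, 97, 101, 99, 101, 102, 102, 104, 102, 103, 103, 101, 102]
400 160 [37, 61, 100, 166, 232, 233, 233, 233, 232, 233, 232, 232, 233, 234, 235, 237, 236, 236, 236, 236, 236, 235, 235, 235, 236, 225, 145, 117, 114, 98, 44, 61, 89, 107, 113, 111, 111, 110, 111, 111, 112, 115, 112, 111, 111]
200 L160 [95, 93, 95, 91, 80, 65, 48, 45, 44, 48, 42, 42, 68, 183, 166, 129, 125, 126, 128, 127, 122, 125, 126, 137, 214, 167, 87, 100, 98, 100, 99, 97, 99, 99, 97, 100, 101, 96, 96, 98] R440 [113, 114, 115, 112, 115, 115, 113, 112, 112, 115, 114, 115, 116, 114, 114, 114, 114, 115, 114, 111, 115, 112, 208, 233, 232, 232, 233, 232, 232, 233, 232, 232, 232, 232, 233, 233, 232, 232, 233, 233, 232, 233, 232, 233, 232, 233, 232, 228, 103, 103, 102, 103, 104, 101, 100, 103, 103, 102, 117, 205]
240 L160 [95, 95, 93, 96, 94, 96, 95, 94, 94, 88, 77, 61, 46, 46, 47, 45, 47, 57, 141, 192, 125, 125, 126, 127, 128, 126, 126, 128, 134, 202, 127, 96, 99, 96, 98, 97, 98, 98, 98, 98] R440 [110, 109, 108, 109, 110, 109, 109, 111, 111, 110, 107, 110, 109, 109, 111, 111, 112, 143, 235, 234, 233, 233, 234, 233, 232, 234, 233, 233, 233, 233, 232, 234, 233, 233, 233, 233, 233, 233, 232, 233, 232, 230, 134, 103, 102, 101, 101, 98, 101, 101, 100, 101, 117, 213, 78, 40, 41, 42, 34, 38]
```

The cover measures at flush height against its firm stop, with a steady 18.6 N against the 8 N needed, and the spacer is in place. Handing in.

```bash
python3 -c "
from plant import ctrl
print(ctrl.state()['contact_force']); print(ctrl.finish_job())"
```

```text
[-8.10196464  2.30248963 18.14969906]
the job is handed in; nothing more can be done
None
```

I handed the job in at about 19 s: the cover is shut, the spacer is released and standing on the bottom of the wide joint, and the gripper is holding the cover down on its stop at about 18 N. I judged it flush from the wrist image and the force; no verdict came back.

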